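Roll a gudgeon pin under the lever probe and record it

ROBOT

A 6-joint arm with a two-finger parallel gripper is mounted at the origin on a cart in front of the work surface, level with it; the furniture and walls round the work are solid. World frame = base frame: x ahead of the robot, y to its left, z up, the work surface at z = 0. Lengths are in m, angles in rad, forces in N, time in s.
With the tool pointing down it reaches from about 0.375 to 0.975 m from the base axis. Payload 3.8 kg.
Tool frame: the origin (TCP) lies midway between the tips of the shut fingers; the grasp point (between the pads) lies 19 mm behind it; z points along the fingers, y is the line along which they close (so a half turn about z gives the same grasp; the last joint's range is limited). The gripper opens to 85 mm and grips with 20 to 120 N. Pads are 22 mm wide; open, the fingers measure 114 mm over their backs; the gripper's body (76 mm by 85 mm) begins 54 mm behind the grasp point. The pads swing forward as they close: fully open they stand 13 mm farther back than shut.
Start: joints at [-1.209, 0.264, 1.604, -0, 1.274, -0.037], TCP at [0.262, -0.622, 0.231] pointing down, gripper open.
Joint ranges: [-2.63, 2.63], [-0.94, 2.18], [0.31, 2.57], [-1.31, 4.45], [0, 2.66], [-2.55, 2.55]. Speed limits (rad/s): [2.57, 2.57, 3.14, 3.14, 3.14, 3.14].

INTERFACE

Orientations are given as a rotation vector (axis times angle).
In Python, from workcell import bot gives the robot as it stands.
- The arm moves only by the tool step_arm, never from a script. Its argument "motion" is a list of rows, each a list of 5 numbers: the finger opening in cm, from 0 to 8.54, then the shift along the tool's x, y, z in cm, then the turn about the tool's z in degrees. In form: [[claw, dx, dy, dz, twist], ...]. A call has 1 to 20 rows; each row is the pose to reach, as a shift and turn from the pose commanded when the call began, along the tool's axes at that moment; what a row does not reach only later rows make up. A row lasts 1/10 s, in which the tool goes at most 50 mm and 8.59 degrees, less where a joint would pass 70% of its speed; a pose out of reach is approached as far as the arm can. A call with a gripper value outside its range is refused whole. The fingers move at their own pace and stop on an object; "force" is the grip in N (left out, the last holds). Time passes only in rows, so rows that repeat a pose let the fingers close. It gives the time, the measured TCP pose, the force, the opening and the grip force at its end, in the units of the state.
- bot.read_state(): the state, without advancing time (a new reading comes with each control period).
- bot.read_camera(name): name is "scene" or "top" or "wrist"; returns (picture, depth): 400x640x3 uint8, red, green, blue; 400x640 float32, m along the optical axis (not along the pixel's ray), 0 where there is no reading.
- bot.calibration(name): a dict with "mtx" (3x3 intrinsics, pixels), "origin" and "orientation" of the camera in the world; the wrist camera has in their place "T_tool_cam" (4x4, takes a point from camera to tool coordinates, whose origin is the TCP and whose axes are the flange's). Camera axes: x right, y up, looking along -z (the intrinsics and any distortion apply to the point x, -y, -z); pixel columns grow to the right and rows downward; lengths in m; the calibration is good to about 2 mm. A picture is of the moment at which its call begins: read the wrist's pose just before it. calibration takes no time and is no camera call.
- bot.finish_job(): hands the job in; it is judged then, once.
The state is a dict: "time": time; "q": joint angles; "joint_vel": joint speeds; "joint_torque": joint torques, N m; "tool_pos": TCP position; "tcp_rot": TCP orientation; "wrist_force": force on the tool from outside, world axes, zero at the start; "torque": the same for the moment, N m; "width": opening from 0.0 (shut) to 1.0 (fully open); "grip_force": force on a finger pad.
Only numpy, scipy, OpenCV 4.12 (cv2) and the standard library are available. Lean on these libraries where they do the work, as an engineer would, in place of code of your own. Each camera call takes 0.05 s, during which the arm holds its last target. There are 200 camera calls.

TASK

Measure the blue-banded gudgeon pin: push its top sideways with a fingertip so that it rolls, not slides, across the steel plate and lies at rest along the red scribed line, centred on it and parallel to it, with the probe's red-tipped stylus riding on its crown. Then press the green record button on the grey readout right down and let it come up again. Do not lift the pin off the plate, keep the robot off the probe, and leave the yellow-banded pin and everything else lying about where they are.

Things in the scene. Friction and masses are not known exactly. Their poses are not given: they have to be found in the camera images.
- plate: steel inspection plate, fixed, 200 (its x) x 370 (its y) x 22 mm high; origin under its centre, on the worktop; its flat top is 22 mm above the worktop. Its y axis is the direction in which the pins roll, to either side.
- line (a point): point on the plate's top (z 22 mm above the worktop) in the middle of the pin's place on the red scribed line; axes as the plate's. The line is 2.4 mm wide, runs along the plate's x and is 150 mm long, from 67 mm before this point (-x) to 83 mm beyond it, so it shows at both ends of a 100 mm pin that lies on it.
- blue_pin: steel cylinder to measure, 44 mm diameter, 100 long, 0.55 kg, blue band round each end; origin mid-axis (44 mm above the worktop), own x along the cylinder, own z up at the start. Starts 85 to 140 mm from the line on either side, nearly parallel to it. Oiled (friction 0.25): a finger pushing its side 22 to 38 mm above the plate rolls it along; it coasts some 4 mm from 50 mm/s.
- yellow_pin: a second pin of the same size with a yellow band round each end, not to be moved; it lies on the other side of the line. Origin and x axis as for the blue one.
- probe: electronic lever probe fixed on the plate, far (+x) side of the pin's place: blue magnetic base, short post, bright level barrel. Origin on the plate's top over the plate's centre; from there it fills, in the plate's axes, x +50 to +104 mm, y -35 to +26 mm, up to 70 mm high; only the thin stylus reaches out, to x +5 mm. The robot must not touch it.
- stylus (a joint): angle of the stylus, rad: 0 hanging free, about 0.08 when it rides on the crown of a pin that lies on the line. It swings up easily (0.3 N) when a pin rolls beneath it from either side.
- stylus_tip (a point): lowest point of the stylus' red ball (6 mm), above the line, 38 mm from line along the plate's +x; it hangs 40.5 mm above the plate's top, 3.5 mm lower than a pin's crown.
- readout: grey readout box with a dark screen, fixed, 96 (x) x 66 (y) x 34 mm high, to the robot's right; origin under its centre; the button stands on its top 26 mm from the centre towards -x.
- record_top (a point): centre of the top of the green record button (24 mm across, in a black round housing of 40 mm whose rim is 9 mm below the button's top), 55 mm above the worktop; moves down with the button.
- record (a joint): travel of the record button, m: 0 up, 0.005 fully down; a spring of about 4 N at the bottom brings it back up.
- rocker_1: bronze-coloured roller rocker arm, 34x66x34, bystander (mm; origin under its centre)
- rocker_2: second rocker arm of the same kind, bystander (mm; origin under its centre)
- ratchet: chrome ratchet handle lying flat, 30x194x16, long axis its y, bystander (mm; origin under its centre)
- paint_marker: grey and black paint marker lying flat, 15x132x15, long axis its y, bystander (mm; origin under its centre)
- tape_roll: roll of black tape lying flat, 68 across, 19 high, bystander (mm; origin under its centre)
- spark_plug: spark plug lying flat, 18x78x18, long axis its y, bystander (mm; origin under its centre)
- feeler_gauge: folded feeler gauge set lying flat, 22x95x14, long axis its y, bystander (mm; origin under its centre)

How it is judged:
On the way, in this order (a step that is already met when the one before it is completed fails the run):
1. the blue pin has rolled, not slid, over its first quarter turn (angle between blue_pin's own z axis and vertical above 1.2 rad and distance of blue_pin from where it was at the start of the episode below 0.05 m), for 0.04 s.
2. it has rolled on to about half a turn (angle between blue_pin's own z axis and vertical above 2.6 rad and distance of blue_pin from where it was at the start of the episode below 0.09 m), for 0.04 s.
3. it lies at rest on the line under the stylus, the finger off it (y of blue_pin in the frame of line between -0.004 and 0.004 m and angle between the x axis of blue_pin and the x axis of plate, either way round below 0.09 rad and value of joint stylus above 0.06 rad and height (world z) of blue_pin between 0.04 and 0.048 m and linear speed of blue_pin below 0.01 m/s and contact force between blue_pin and the fingers below 0.1 N), for 0.3 s.
4. the record button is pressed right down while the pin lies on the line (y of blue_pin in the frame of line between -0.004 and 0.004 m and angle between the x axis of blue_pin and the x axis of plate, either way round below 0.09 rad and value of joint stylus above 0.06 rad and height (world z) of blue_pin between 0.04 and 0.048 m and value of joint record above 0.004 m), for 0.05 s.
At the end, for the whole second after the job is handed in: The blue-banded pin lies still on the plate with its axis within 4 mm of the red line and within 5 degrees of parallel, the stylus is lifted onto its crown (over 0.06 rad), the record button has been pressed and is up again, and the yellow-banded pin is within 10 mm of where it lay (y of blue_pin in the frame of line between -0.004 and 0.004 m and angle between the x axis of blue_pin and the x axis of plate, either way round below 0.09 rad and value of joint stylus above 0.06 rad and height (world z) of blue_pin between 0.04 and 0.048 m and linear speed of blue_pin below 0.01 m/s and angular speed of blue_pin below 0.3 rad/s and value of joint record below 0.001 m and distance of yellow_pin from where it was at the start of the episode below 0.01 m); the robot touches nothing.
It fails at once if the blue pin is lifted off the plate or falls from it (height (world z) of blue_pin above 0.052 m or height (world z) of blue_pin below 0.036 m).
It fails at once if the pin is pushed low down, with the fingertips near its foot instead of its top (contact force between blue_pin and the fingers above 0.5 N and height (world z) of the grasp point below 0.055 m).
It fails at once if the robot touches the probe or its stylus (contact force between any of the fingers, the arm and probe above 1 N).
It fails at once if the yellow pin is moved (distance of yellow_pin from where it was at the start of the episode above 0.01 m).
It fails at once if something lying about is disturbed (distance of any of rocker_1, rocker_2, ratchet, paint_marker, tape_roll, spark_plug, feeler_gauge from where it was at the start of the episode above 0.02 m).
It also fails if it takes over 51 s, if anything falls off the work surface, if the arm or the gripper's body presses on something with over 40 N, if the wrist force passes 120 N, or if a joint passes its speed limit or range.

## Working session

There is one attempt and no reset: what is moved stays moved. The work goes in short steps, Python scripts to look and compute and a tool call to move; the robot and the scene stay as the last step left them, time stands still between calls to the robot, and variables do not carry over. Pictures are saved under pics/ and viewed, at most 10 in all, crops included, and the job is handed in when it is done.

Besides the shell and the picture viewer there is one more tool, called after ">>>" as name(argument=value, ...), one argument or row to a line, values as JSON. step_arm: Moves the arm, as the interface text tells. Its arguments: {"type":"object","properties":{"motion":{"type":"array","items":{"type":"array","items":{"type":"number"}}},"force":{"type":"number"}},"required":["motion"]}

```bash
mkdir -p pics; ls; cat > h.py <<'E'
import numpy as np, cv2
from scipy.spatial.transform import Rotation as R
from workcell import bot
def cam(n):
    s=bot.read_state(); p,d=bot.read_camera(n); c=bot.calibration(n)
    K=np.array(c["mtx"])
    if n=="wrist":
        T=np.eye(4);T[:3,:3]=R.from_rotvec(s["tcp_rot"]).as_matrix();T[:3,3]=s["tool_pos"];T=T@np.array(c["T_tool_cam"])
    else:
        T=np.eye(4);o=np.array(c["orientation"]);T[:3,:3]=o if o.shape==(3,3) else R.from_rotvec(o).as_matrix();T[:3,3]=c["origin"]
    v,u=np.mgrid[:d.shape[0],:d.shape[1]]
    P=np.stack([(u-K[0,2])/K[0,0]*d,-(v-K[1,2])/K[1,1]*d,-d],-1)@T[:3,:3].T+T[:3,3]
    return p,d,P,K,T
E
python3 - <<'E'
from h import *
s=bot.read_state();print(s)
for n in("scene","top"):
    p,d,P,K,T=cam(n);c=bot.calibration(n);print(n,c)
    cv2.imwrite(f"pics/{n}0.png",p[...,::-1]);np.savez(f"{n}.npz",p=p,d=d,P=P,K=K,T=T)
E
```

```text
pics
{'time': 0.0, 'q': array([-1.20890555e+00,  2.64728230e-01,  1.60538905e+00,  2.50384202e-05,
        1.27374398e+00, -3.69154268e-02]), 'joint_vel': array([ 9.74392711e-05,  8.72607963e-04,  1.46535128e-03, -7.59768116e-04,
        1.39614420e-05,  1.13096778e-04]), 'joint_torque': array([ 1.15896259e-03, -5.15103829e+01, -3.67317045e+01,  3.99156659e-05,
        1.29327938e-02, -1.70644017e-05]), 'tool_pos': array([ 0.26184455, -0.62132625,  0.22997073]), 'tcp_rot': array([-3.07714604e+00, -6.21844611e-01,  5.38999579e-04]), 'wrist_force': array([-0.210569  , -0.37716214,  0.57574351]), 'torque': array([ 0.04953644, -0.03277494,  0.0171963 ]), 'grip_force': 0.0, 'width': 1.0008866651842485}
scene {'mtx': array([[426.48348599,   0.        , 320.11452417],
       [  0.        , 426.48348599, 199.57981056],
       [  0.        ,   0.        ,   1.        ]]), 'origin': array([ 0.2020968 , -0.67045356,  0.8732062 ]), 'orientation': array([ 0.78747182, -0.16958951, -0.43798979])}
top {'mtx': array([[363.19834183,   0.        , 319.62496777],
       [  0.        , 363.19834183, 192.95642865],
       [  0.        ,   0.        ,   1.        ]]), 'origin': array([0.49576901, 0.05226803, 0.97503917]), 'orientation': array([ 0.04551185, -0.07426781, -1.57047053])}
```

View pics/top0.png

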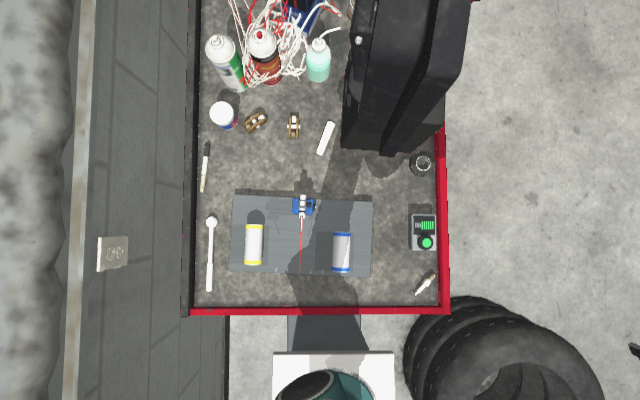

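View pics/scene0.png

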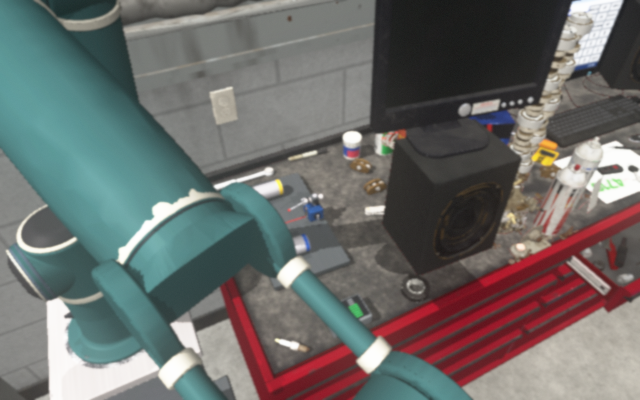

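The top view shows the plate centred near (300,237). The red line is at column 300, the blue pin at (341,252), the yellow pin at (254,245), the probe at (303,205) and the green button at (427,242). In the scene view the arm hides most of the plate.

```bash
cat > meas.py <<'E'
from h import *
def onplane(uv,K,T,z):
    uv=np.atleast_2d(uv).astype(float)
    r=np.stack([(uv[:,0]-K[0,2])/K[0,0],-(uv[:,1]-K[1,2])/K[1,1],-np.ones(len(uv))],-1)@T[:3,:3].T
    return T[:3,3]+r*((z-T[2,3])/r[:,2])[:,None]
def line(X):
    c=X.mean(0);_,_,v=np.linalg.svd(X-c);v=v[0]*np.sign(v[0][0]);return c,v
def colours(p):
    h=cv2.cvtColor(p,cv2.COLOR_RGB2HSV).astype(int);H,S,V=h[...,0],h[...,1],h[...,2]
    return dict(red=((H<8)|(H>172))&(S>110)&(V>60),blue=(H>100)&(H<130)&(S>110)&(V>40),green=(H>50)&(H<85)&(S>120)&(V>100),yel=(H>20)&(H<35)&(S>120))
def pins(p,P,K,T,plate_box):
    """pin bodies as pts above z .03 in box, split by y"""
E
python3 - <<'E'
from meas import *
f=np.load("top.npz");p,d,P,K,T=[f[k] for k in"pdPKT"]
C=colours(p);v,u=np.mgrid[:400,:640]
print("depth z: plate",np.median(P[255:268,310:325,2]),"bench",np.median(P[285:295,330:390,2]))
# plate outline
z=P[...,2];roi=(u>215)&(u<390)&(v>180)&(v<285)
m=(roi&(z>.014)&(z<.03)).astype(np.uint8)
m=cv2.morphologyEx(m|(roi&(z>.014)).astype(np.uint8),cv2.MORPH_OPEN,np.ones((5,5)))
cs=max(cv2.findContours(m,0,2)[0],key=cv2.contourArea)
q=onplane(cs[:,0],K,T,.022);r=cv2.minAreaRect((q[:,:2]*1000).astype(np.float32));print("plate rect",r)
# red line
m=C["red"]&(u>290)&(u<312)&(v>212)&(v<275)
L=onplane(np.c_[u[m],v[m]],K,T,.022);c,vv=line(L[:,:2]);t=(L[:,:2]-c)@vv
print("line",len(L),c,np.degrees(np.arctan2(vv[1],vv[0])),c+vv*t.min(),c+vv*t.max())
for n,a,b in(("blue",325,360),("yel",240,270)):
    m=(u>a)&(u<b)&(v>220)&(v<278)&(z>.035)
    X=P[m];c,vv=line(X[:,:2]);t=(X[:,:2]-c)@vv;w=(X[:,:2]-c)@[-vv[1],vv[0]]
    mid=c+vv*(t.min()+t.max())/2
    print(n,m.sum(),c,mid,np.degrees(np.arctan2(vv[1],vv[0])),np.ptp(t),np.ptp(w),"zmax",np.percentile(X[:,2],98))
    # cylinder fit
    from scipy.optimize import least_squares
    def res(x):
        n=np.array([-np.sin(x[1]),np.cos(x[1])]);e=X[:,:2]@n-x[0]
        return np.hypot(e,X[:,2]-x[2])-.022
    s=least_squares(res,[mid@[0,1],0,.044],loss="soft_l1",f_scale=.001);print("  cyl off,ang,z",s.x[0],np.degrees(s.x[1]),s.x[2],"y at midx",(s.x[0]+np.sin(s.x[1])*mid[0])/np.cos(s.x[1]),np.std(s.fun))
m=C["green"]&(u>405)&(u<440)&(v>234)&(v<252)
g=onplane(np.c_[u[m],v[m]],K,T,.055);print("btn",m.sum(),g.mean(0),np.ptp(g,axis=0),np.median(P[m],0))
m=(z>.02)&(z<.045)&(u>400)&(u<445)&(v>205)&(v<260);q=P[m];print("readout",m.sum(),cv2.minAreaRect((q[:,:2]*1000).astype(np.float32)))
cv2.imwrite("pics/crop1.png",cv2.resize(p[190:290,220:450,::-1],None,fx=3.4,fy=3.4,interpolation=cv2.INTER_CUBIC))
E
```

```text
depth z: plate 0.021272945679371436 bench -0.0009046154852129784
plate rect ((462.7366638183594, 83.73640441894531), (368.5245361328125, 206.73403930664062), 86.84441375732422)
line 47 [0.41891161 0.08622155] -2.784077407696833 [0.36356838 0.08891287] [0.46646681 0.08390896]
blue 706 [ 0.42156332 -0.01610522] [ 0.43359531 -0.01581496] 1.3819798746658822 0.12759525360142007 0.09359070759451388 zmax 0.06769324579030886
  cyl off,ang,z 0.0015303686584894377 -2.6677648676753223 0.04306815263497753 y at midx -0.01867132589883234 0.09046691739665087
yel 715 [0.44026987 0.19858447] [0.46521645 0.18727038] -24.395849729514808 0.16717159273732146 0.1533761147155596 zmax 0.06976039166884797
  cyl off,ang,z 0.2167460310196932 -1.633521730249252 0.043179389669552266 y at midx 0.20356708015799468 0.12774919075954963
btn 74 [ 0.44102784 -0.23363731  0.055     ] [0.02260062 0.02057676 0.        ] [ 0.44162473 -0.23401918  0.05350032]
readout 828 ((468.58062744140625, -233.82655334472656), (65.12783813476562, 95.02017211914062), 88.74329376220703)
```

View pics/crop1.png

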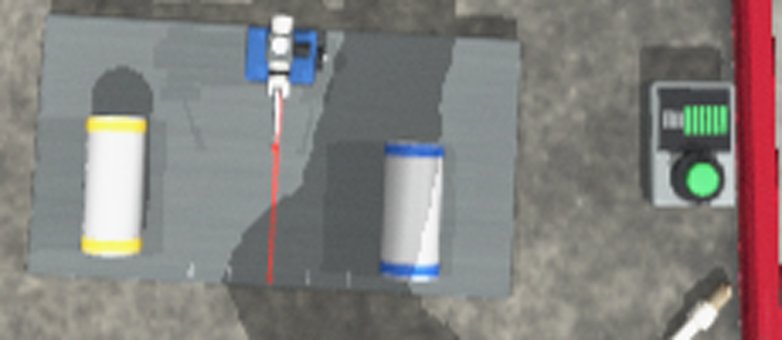

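The crop shows the plate clearly. The blue pin lies right of the red line by about 104 mm and nearly parallel to it. The gap between line and pin is clear, and the button's green cap is near the readout's lower end. I'll go above the spot behind the pin, with both fingertips set along the pin's axis so they hold its yaw.

>>> step_arm(
  motion=[
    [5, 2, -2.5, 0, -4],
    [5, 5.5, -6.5, 0, -9],
    [5, 9, -11, 0, -15],
    [5, 12.5, -15, 0, -22],
    [5, 16, -19.5, 0, -29],
    [5, 19.5, -24, 0, -36],
    [5, 23, -28.5, 0, -43],
    [5, 26.5, -33, 0, -50],
    [5, 30, -37, 0, -56],
    [5, 33, -41, 0, -61],
    [5, 35, -43.4, 0, -64],
    [5, 35.7, -44.2, 0, -64],
    [5, 35.7, -44.2, 0, -64],
    [5, 35.7, -44.2, 0, -64],
  ],
)

```text
time: 1.5
tool_pos: [0.4192, -0.0754, 0.2309]
tcp_rot: [-2.278, -2.163, 0.001]
wrist_force: [0.5, -0.3, -0.4]
width: 0.587
grip_force: 0.0
```

```bash
cat >> meas.py <<'E'
from scipy.optimize import least_squares
def cyl(X,y0):
    def res(x):
        n=np.array([-np.sin(x[1]),np.cos(x[1])]);return np.hypot(X[:,:2]@n-x[0],X[:,2]-x[2])-.022
    s=least_squares(res,[y0,-.05,.044],loss="soft_l1",f_scale=.001);return s.x,np.median(abs(s.fun))
def pin(P,c0,zmin=.048):
    """fit of pin near c0: returns centre xy, angle deg"""
    for _ in range(2):
        m=(P[...,2]>zmin)&(P[...,2]<.075)&(abs(P[...,1]-c0[1])<.024)&(abs(P[...,0]-c0[0])<.07)
        X=P[m];x,r=cyl(X,c0[1]);a=X[:,:2]@[np.cos(x[1]),np.sin(x[1])]
        lo,hi=np.percentile(a,[.5,99.5]);k=(lo+hi)/2
        c0=np.array([np.cos(x[1]),np.sin(x[1])])*k+np.array([-np.sin(x[1]),np.cos(x[1])])*x[0]
    return c0,np.degrees(x[1]),x[2],hi-lo,r,m.sum()
E
python3 - <<'E'
from meas import *
f=np.load("top.npz");print("top0 pin",pin(f["P"],[.425,-.018]),"\nyel",pin(f["P"],[.44,.204]))
s=bot.read_state();print(s["time"],s["tool_pos"],R.from_rotvec(s["tcp_rot"]).as_matrix().round(3),s["q"].round(2),s["width"])
p,d,P,K,T=cam("wrist");cv2.imwrite("pics/w1.png",p[...,::-1]);np.savez("w1.npz",p=p,d=d,P=P,K=K,T=T);print(T.round(3))
E
```

```text
top0 pin (array([ 0.42068025, -0.01805434]), np.float64(-2.734932795459226), np.float64(0.04303904351141994), np.float64(0.0991306678786597), np.float64(0.0008030622000720841), np.int64(675)) 
yel (array([0.43869949, 0.20428202]), np.float64(-1.5179322694060358), np.float64(0.04311758125983358), np.float64(0.09879688971414974), np.float64(0.0008174497736857418), np.int64(669))
1.5 [ 0.41922939 -0.07538354  0.23094403] [[ 0.052  0.999 -0.001]
 [ 0.999 -0.052 -0.   ]
 [-0.    -0.001 -1.   ]] [-0.24 -0.22  2.1  -0.    1.26 -0.18] 0.5870512564985874
[[ 0.999  0.049  0.017  0.424]
 [-0.052  0.946  0.32   0.009]
 [ 0.    -0.321  0.947  0.375]
 [ 0.     0.     0.     1.   ]]
```

View pics/w1.png

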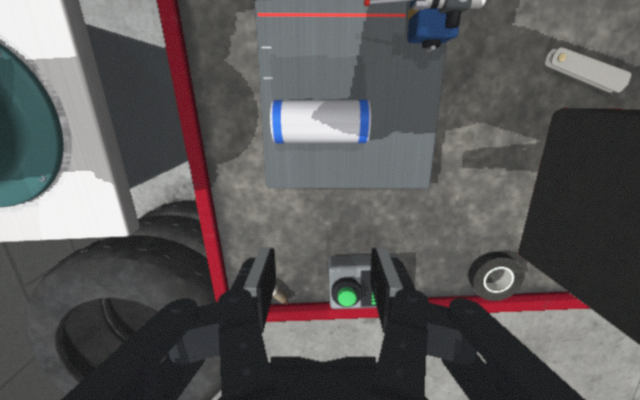

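The wrist view shows the pin across (272–370, 120), the red line along row 14, the probe at (435,20), and the open fingertips at (268,260) and (378,260). I'll use this picture to refine the pin and line positions.

```bash
python3 - <<'E'
from meas import *
f=np.load("w1.npz");p,d,P,K,T=[f[k] for k in"pdPKT"];v,u=np.mgrid[:400,:640]
C=colours(p);m=C["red"]&(v<30)&(u>255)&(u<405)
# centre row per column
L=[]
for c in range(260,360,4):
    r=np.where(m[:,c])[0]
    if len(r): L.append((c,r.mean()))
q=onplane(L,K,T,.022);k=np.polyfit(q[:,0],q[:,1],1);print("wrist line n",len(L),"y(.42)",np.polyval(k,.42),"ang",np.degrees(np.arctan(k[0])))
print("wrist pin",pin(P,[.42,-.018]),"plate z",np.median(P[150:180,290:400,2]))
g=C["green"]&(abs(u-347)<14)&(abs(v-298)<14);print("btn",onplane(np.c_[u[g],v[g]],K,T,.055).mean(0))
# tips: nearest pts above z .1
for a,b in((240,280),(368,410)):
    mm=(u>a)&(u<b)&(v>235)&(v<320)&(d>0)&(d<.25);X=P[mm]-bot.read_state()["tool_pos"];print("tip",mm.sum(),np.percentile(X,[1,50,99],axis=0).round(3).tolist())
f=np.load("top.npz");p,K,T=f["p"],f["K"],f["T"];h=p.astype(int);L=[]
for r in range(226,272):
    w=np.clip(h[r,292:312,0]-h[r,292:312,1:].max(1)-15,0,None)
    if w.sum()>25:L.append(((w*np.arange(292,312)).sum()/w.sum(),r))
q=onplane(L,K,T,.022);k=np.polyfit(q[:,0],q[:,1],1);print("top line",len(L),np.polyval(k,.42),np.degrees(np.arctan(k[0])))
E
```

```text
wrist line n 25 y(.42) 0.08805096815652787 ang -3.1103191195180933
wrist pin (array([ 0.41983028, -0.01613109]), np.float64(-2.753589798400094), np.float64(0.04471441458161766), np.float64(0.09877272496856021), np.float64(0.0004118160332701251), np.int64(4152)) plate z 0.022935756116696293
btn [ 0.44083245 -0.23114904  0.055     ]
tip 2145 [[-0.037, -0.006, 0.006], [-0.026, 0.013, 0.032], [-0.023, 0.016, 0.06]]
tip 2386 [[0.024, -0.009, 0.006], [0.027, 0.011, 0.033], [0.038, 0.014, 0.06]]
top line 46 0.08588336376838931 -3.291524977802075
```

>>> step_arm(
  motion=[
    [5, 0, 0, 3, 0],
    [5, 0, 0, 7, 0],
    [5, 0, 0, 11, 0],
    [5, 0, 0, 15, 0],
    [5, 0, 0, 17.5, 0],
    [5, 0, 0, 18.4, 0],
    [5, 0, 0, 18.4, 0],
    [5, 0.3, 0, 18.4, 0],
    [5, 0.7, 0, 18.4, 0],
    [5, 1.1, 0, 18.4, 0],
    [5, 1.4, 0, 18.4, 0],
    [5, 1.7, 0, 18.4, 0],
    [5, 2.0, 0, 18.4, 0],
    [5, 2.3, 0, 18.4, 0],
    [5, 2.6, 0, 18.4, 0],
    [5, 2.9, 0, 18.4, 0],
    [5, 3.2, 0, 18.4, 0],
    [5, 3.5, 0, 18.4, 0],
    [5, 3.8, 0, 18.4, 0],
    [5, 4.1, 0, 18.4, 0],
  ],
)

```text
time: 3.55
tool_pos: [0.4218, -0.0349, 0.0473]
tcp_rot: [2.282, 2.159, 0.0]
wrist_force: [0.1, -0.4, 1.4]
width: 0.584
grip_force: 0.2
```

```bash
cat > chk.py <<'E'
from meas import *
import sys
s=bot.read_state();print(s["time"],s["tool_pos"].round(4),s["wrist_force"].round(2))
p,d,P,K,T=cam("wrist");cv2.imwrite("pics/"+sys.argv[1]+".png",p[...,::-1])
np.savez(sys.argv[1]+".npz",p=p,d=d,P=P,K=K,T=T)
r=pin(P,[.42,float(sys.argv[2])]);print("wrist",r)
n=np.array([np.sin(np.radians(3.1)),np.cos(np.radians(3.1))])
print("moved(wrist)",(r[0]-[.41983,-.01613])@n)
p,d,P,K,T=cam("top");np.savez("t_"+sys.argv[1]+".npz",p=p,d=d,P=P,K=K,T=T)
r=pin(P,r[0]);print("top",r,"moved",(r[0]-[.42068,-.01805])@n)
E
python3 chk.py w2 0.01
```

```text
3.55 [ 0.4218 -0.0349  0.0473] [ 0.07 -0.43  1.44]
wrist (array([ 0.42046424, -0.0025344 ]), np.float64(-2.636784503723778), np.float64(0.044890183795208725), np.float64(0.09790575581870531), np.float64(0.0004052365193872032), np.int64(19237))
moved(wrist) 0.013610004636607343
top (array([ 0.43690082, -0.00366991]), np.float64(-1.9881236012954469), np.float64(0.043139644328107477), np.float64(0.06703750648140266), np.float64(0.0007065627005807748), np.int64(171)) moved 0.015236249483790217
```

>>> step_arm(
  motion=[
    [5, 0.2, 0, 0, 0],
    [5, 0.5, 0, 0, 0],
    [5, 0.8, 0, 0, 0],
    [5, 1.1, 0, 0, 0],
    [5, 1.5, 0, 0, 0],
    [5, 1.9, 0, 0, 0],
    [5, 2.3, 0, 0, 0],
    [5, 2.7, 0, 0, 0],
    [5, 3.1, 0, 0, 0],
    [5, 3.5, 0, 0, 0],
    [5, 3.9, 0, 0, 0],
    [5, 4.3, 0, 0, 0],
    [5, 4.7, 0, 0, 0],
    [5, 5.1, 0, 0, 0],
    [5, 5.5, 0, 0, 0],
    [5, 5.9, 0, 0, 0],
    [5, 6.2, 0, 0, 0],
    [5, 6.4, 0, 0, 0],
    [5, 6.5, 0, 0, 0],
    [5, 6.5, 0, 0, 0],
  ],
)

```text
time: 5.65
tool_pos: [0.4252, 0.0299, 0.0472]
tcp_rot: [-2.281, -2.16, 0.0]
wrist_force: [-0.0, 1.0, 0.1]
width: 0.588
grip_force: 0.0
```

```bash
python3 chk.py w3 0.065
```

```text
5.65 [0.4252 0.0299 0.0472] [-0.03  1.    0.12]
wrist (array([0.42865043, 0.06301362]), np.float64(-2.3445657875953216), np.float64(0.04488495074856436), np.float64(0.10801295367980773), np.float64(0.0004256627380742027), np.int64(19649))
moved(wrist) 0.07950480520105413
top (array([0.47739508, 0.05762759]), np.float64(-7.927145928875295), np.float64(0.04251645165890843), np.float64(0.10420242518894163), np.float64(0.0014395776135097543), np.int64(235)) moved 0.07863393765412083
```

View pics/w3.png

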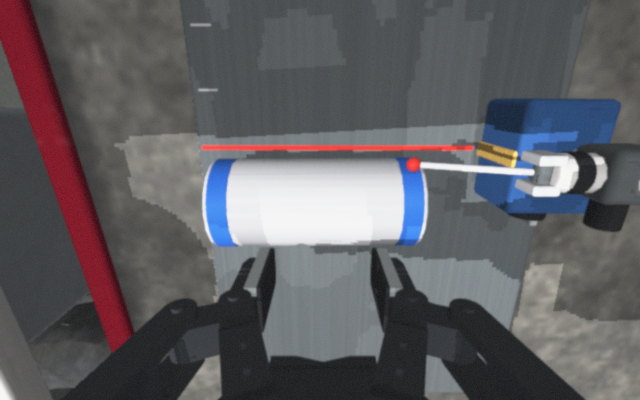

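The view shows the pin at (205–425, 200), parallel to the red line on row 148. The stylus' red ball is at (413,164), above the pin's right band. I'll measure what's left, leaving the stylus points out of the fit.

```bash
cat > rem.py <<'E'
from meas import *
import sys
f=np.load(sys.argv[1]+".npz");p,d,P,K,T=[f[k] for k in"pdPKT"];y0=float(sys.argv[2])
P2=P.copy();P2[P[...,0]>.452]=9
c,a,z,_,r,n=pin(P2,[.42,y0]);print("pin y(.42)",c[1]+(.42-c[0])*np.tan(np.radians(a)),"ang",a,"z",z,r)
C=colours(p)["red"]&(abs(P[...,2]-.0225)<.004)&(P[...,0]<.47)
v,u=np.where(C);q=onplane(np.c_[u,v],K,T,.0225)
q=q[abs(q[:,1]-.088+.054*(q[:,0]-.42))<.006]
k=np.polyfit(q[:,0],q[:,1],1);print("line",len(q),"x range",q[:,0].min(),q[:,0].max(),"y(.42)",np.polyval(k,.42),np.degrees(np.arctan(k[0])),"res",np.std(q[:,1]-np.polyval(k,q[:,0])))
print("remaining mm",1000*(np.polyval(k,.42)-c[1]-(.42-c[0])*np.tan(np.radians(a))))
E
python3 rem.py w3 .063; python3 rem.py w2 -.0025
```

```text
pin y(.42) 0.06335031348880213 ang -2.691373695759488 z 0.0448003904019243 0.00039336976387070385
line 1060 x range 0.3613185099752 0.4702526194533385 y(.42) 0.08759288729269209 -3.206927677689698 res 0.0008766494948310397
remaining mm 24.242573803889957
pin y(.42) -0.0025479495723900337 ang -2.807001735381924 z 0.044857385335318314 0.00040211629150988144
line 1563 x range 0.36108617129626064 0.47010603498199127 y(.42) 0.08794624968622623 -3.134234828016133 res 0.0008504684338426695
remaining mm 90.49419925861626
```

>>> step_arm(
  motion=[
    [5, 0.2, 0, 0, 0],
    [5, 0.4, 0, 0, 0],
    [5, 0.6, 0, 0, 0],
    [5, 0.8, 0, 0, 0],
    [5, 1.0, 0, 0, 0],
    [5, 1.2, 0, 0, 0],
    [5, 1.4, 0, 0, 0],
    [5, 1.6, 0, 0, 0],
    [5, 1.75, 0, 0, 0],
    [5, 1.9, 0, 0, 0],
    [5, 2.0, 0, 0, 0],
    [5, 2.1, 0, 0, 0],
    [5, 2.2, 0, 0, 0],
    [5, 2.25, 0, 0, 0],
    [5, 2.3, 0, 0, 0],
    [5, 2.3, 0, 0, 0],
    [5, 2.3, 0, 0, 0],
  ],
)

```text
time: 7.45
tool_pos: [0.4265, 0.0528, 0.0472]
tcp_rot: [-2.282, -2.159, -0.0]
wrist_force: [0.6, -1.1, 1.6]
width: 0.588
grip_force: 0.4
```

```bash
python3 chk.py w4 0.087; python3 rem.py w4 .087
```

```text
7.45 [0.4265 0.0528 0.0472] [ 0.61 -1.08  1.59]
wrist (array([0.42586483, 0.08510017]), np.float64(-2.6068842923424), np.float64(0.044904931626054405), np.float64(0.10047249206839942), np.float64(0.0004125399957448962), np.int64(19335))
moved(wrist) 0.10140838915869817
top (array([0.49322978, 0.08189202]), np.float64(0.29405659452501076), np.float64(0.0431333938680419), np.float64(0.08972261751196497), np.float64(0.001381702807427252), np.int64(268)) moved 0.10371917451153705
pin y(.42) 0.08543586941113879 ang -2.618342275805112 z 0.04480224214418003 0.00038497379125429845Traceback (most recent call last):
  File "rem.py", line 9, in <module>
    k=np.polyfit(q[:,0],q[:,1],1);print("line",len(q),"x range",q[:,0].min(),q[:,0].max(),"y(.42)",np.polyval(k,.42),np.degrees(np.arctan(k[0])),"res",np.std(q[:,1]-np.polyval(k,q[:,0])))
    raise TypeError("expected non-empty vector for x")
TypeError: expected non-empty vector for x
```

View pics/w4.png

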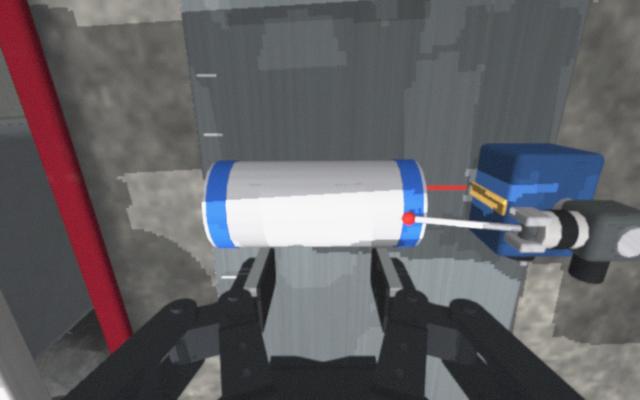

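The pin is under the stylus, with the red ball on the band at (408,218). It is still about 2.3 mm short of the line, so I'll nudge it on and then back the finger off.

>>> step_arm(
  motion=[
    [5, 0.05, 0, 0, 0],
    [5, 0.1, 0, 0, 0],
    [5, 0.15, 0, 0, 0],
    [5, 0.2, 0, 0, 0],
    [5, 0.22, 0, 0, 0],
    [5, 0.22, 0, 0, 0],
    [5, 0.1, 0, 0, 0],
    [5, -0.3, 0, 0, 0],
    [5, -1, 0, 0, 0],
    [5, -2, 0, 0, 0],
    [5, -3, 0, 0, 0],
    [5, -3, 0, 0, 0],
    [5, -3, 0, 0, 0],
  ],
)

```text
time: 8.85
tool_pos: [0.4249, 0.0223, 0.0473]
tcp_rot: [-2.283, -2.158, -0.0]
wrist_force: [-0.5, 0.4, 0.3]
width: 0.586
grip_force: 0.0
```

```bash
python3 chk.py w5 0.087; python3 - <<'E'
from meas import *
f=np.load("w5.npz");p,d,P,K,T=[f[k] for k in"pdPKT"]
P2=P.copy();P2[P[...,0]>.452]=9
c,a,z,_,r,n=pin(P2,[.42,.087]);print("pin y(.42)",c[1]+(.42-c[0])*np.tan(np.radians(a)),a)
i=p.astype(int);m=(i[...,0]-i[...,1:].max(2)>40)
for lo,hi in((.345,.376),(.478,.51)):
    mm=m&(P[...,0]>lo)&(P[...,0]<hi)&(P[...,2]<.027)&(abs(P[...,1]-.087)<.012)
    v,u=np.where(mm)
    if len(u):
        q=onplane(np.c_[u,v],K,T,.0225).mean(0);print("line end",len(u),q,"pin minus line mm",1000*(c[1]+(q[0]-c[0])*np.tan(np.radians(a))-q[1]))
E
```

```text
8.85 [0.4249 0.0223 0.0473] [-0.5   0.35  0.31]
wrist (array([0.42592609, 0.08739139]), np.float64(-2.7242193370385603), np.float64(0.044814216066046055), np.float64(0.10040487024458516), np.float64(0.00036919183613044054), np.int64(22233))
moved(wrist) 0.10369957339580611
top (array([0.43657882, 0.08527796]), np.float64(-2.70355025478134), np.float64(0.043208411649135095), np.float64(0.11075678485696128), np.float64(0.0008187353263718732), np.int64(222)) moved 0.10403654339131907
pin y(.42) 0.08766390893883227 -2.8261494517057284
line end 221 [0.50028342 0.08298702 0.0225    ] pin minus line mm 0.7136484407468113
```

View pics/w5.png

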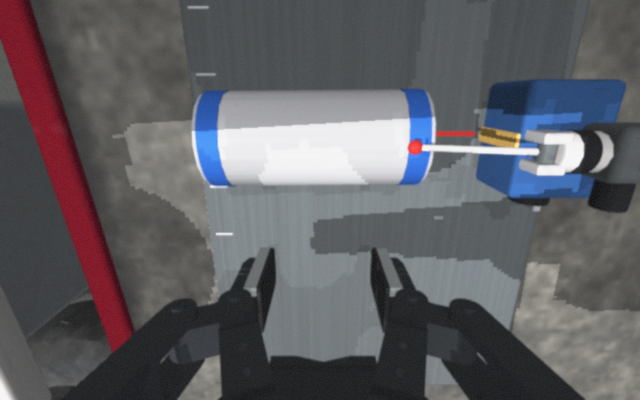

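The pin now lies on the line to within about 0.7 mm, parallel to it, with the stylus on its crown and the fingers clear. Next I'll lift, shut the fingers and go over the button.

>>> step_arm(
  motion=[
    [5, -0.5, 0, -2, 0],
    [5, -1.5, 0, -5, 0],
    [4, -4, 0.4, -7, 0],
    [2, -8, 0.9, -8, 0],
    [0, -12, 1.4, -8, 0],
    [0, -16, 1.9, -8, 0],
    [0, -20, 2.4, -8, 0],
    [0, -23.5, 2.8, -7, 0],
    [0, -25.3, 3, -5, 0],
    [0, -25.3, 3, -3, 0],
    [0, -25.3, 3, -2.5, 0],
    [0, -25.3, 3, -2.5, 0],
    [0, -25.3, 3, -2.5, 0],
  ],
)

```text
time: 10.25
tool_pos: [0.4414, -0.2312, 0.0729]
tcp_rot: [2.28, 2.16, 0.0]
wrist_force: [-0.7, 0.0, 0.3]
width: -0.005
grip_force: 0.0
```

```bash
python3 - <<'E'
from meas import *
s=bot.read_state();print(s["tool_pos"],s["width"],s["wrist_force"])
p,d,P,K,T=cam("wrist");cv2.imwrite("pics/w6.png",p[...,::-1])
E
```

```text
[ 0.44142099 -0.23115437  0.07286589] -0.004818671405324209 [-0.69546441  0.0159658   0.2724553 ]
```

View pics/w6.png

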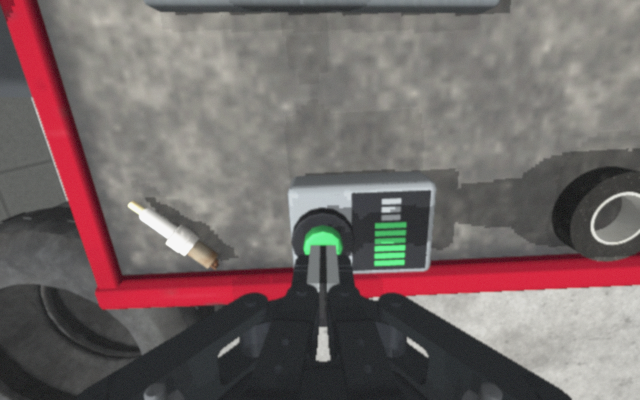

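The shut fingertips stand over the green button at (323,240), so I'll press.

>>> step_arm(
  motion=[
    [0, 0, 0, 0.8, 0],
    [0, 0, 0, 1.4, 0],
    [0, 0, 0, 1.8, 0],
    [0, 0, 0, 2.1, 0],
    [0, 0, 0, 2.3, 0],
    [0, 0, 0, 2.3, 0],
    [0, 0, 0, 2.3, 0],
  ],
)

```text
time: 11.0
tool_pos: [0.4409, -0.2312, 0.0499]
tcp_rot: [-2.281, -2.159, -0.0]
wrist_force: [-3.3, 3.2, 7.6]
width: 0.002
grip_force: 3.9
```

>>> step_arm(
  motion=[
    [0, 0, 0, 0.05, 0],
    [0, 0, 0, 0.1, 0],
    [0, 0, 0, 0.1, 0],
    [0, 0, 0, 0.1, 0],
  ],
)

```text
time: 11.4
tool_pos: [0.441, -0.2312, 0.0499]
tcp_rot: [-2.281, -2.159, -0.0]
wrist_force: [-4.8, 4.5, 13.1]
width: 0.0
grip_force: 7.1
```

The button is against its hard stop: the force rises but the tip no longer moves. I'll release it.

>>> step_arm(
  motion=[
    [0, 0, 0, -0.5, 0],
    [0, 0, 0, -1.5, 0],
    [0, 0, 0, -4, 0],
    [0, 0, 0, -8, 0],
    [0, 0, 0, -10, 0],
    [0, 0, 0, -10, 0],
    [0, 0, 0, -10, 0],
  ],
)

```text
time: 12.1
tool_pos: [0.4411, -0.2317, 0.1485]
tcp_rot: [2.281, 2.159, 0.0]
wrist_force: [-0.4, 0.3, -0.7]
width: 0.003
grip_force: 0.0
```

```bash
python3 - <<'E'
from meas import *
p,d,P,K,T=cam("top");P2=P.copy();P2[P[...,0]>.452]=9
for n,y in(("blue",.085),("yel",.204)): print(n,pin(P2 if n=="blue" else P,[.425,y]))
p,d,P,K,T=cam("wrist");g=colours(p)["green"]&(abs(P[...,0]-.441)<.014)&(abs(P[...,1]+.232)<.016);print("button z",g.sum(),np.percentile(P[g][:,2],[10,50,90]) if g.any() else None)
s=bot.read_state();print(s["tool_pos"],s["wrist_force"])
E
```

```text
blue (array([0.41361671, 0.08635276]), np.float64(-2.657561855757468), np.float64(0.04302193748377152), np.float64(0.07437517095618518), np.float64(0.0008991415853053138), np.int64(513))
yel (array([0.4387147 , 0.20419628]), np.float64(-1.363858137898868), np.float64(0.04332183301744924), np.float64(0.09864570115261767), np.float64(0.0008519750669723804), np.int64(682))
button z 649 [0.05240117 0.05557441 0.056546  ]
[ 0.43985819 -0.2309288   0.14674189] [-0.56115746 -0.48118979  0.4877596 ]
```

```bash
python3 -c "
from workcell import bot
print(bot.finish_job())"
```

```text
the job is handed in; nothing more can be done
None
```

I rolled the blue pin onto the red line (within about 1 mm and 1° by the cameras) with the stylus on its crown, pressed the record button to its stop and released it, left the yellow pin unmoved, and handed the job in; no verdict was returned.

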